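# Clamp the handrail tube with a push-fit U-bolt

## Task

Take the U-bolt that fits the tube off the stock rack, pass its two legs down either side of the polished tube and through the two holes of the yellow bracket, and push it fully home, crown resting on the tube and standing upright. The bracket's holes must be found by feel or by eye, and the thin-walled tube marks easily: do not force the U-bolt against tube or bracket (push with 40 N at the very most), and leave the other things where they are.

Things in the scene. Friction and masses are not known exactly. Their poses are not given: they have to be found in the camera images.
- ubolt: The U-bolt to fit: plated 8 mm round rod, 46 mm wide inside, legs 54 mm apart centre to centre, 160 g, hung legs down on the rack's bar. Origin at the inner top of the crown (underside of the rod), crest 8 mm above it; z up, x across the legs (at x = +27 and -27 mm), y square to the U's plane. Leg ends 83 mm below the origin, tapered over 3 mm. The same either way round.
- big_ubolt: A larger U-bolt of 10 mm rod, 62 mm wide inside, for another tube; hangs on the same bar about 110 mm from the first, origin and axes likewise. To be left alone (not shifted more than 25 mm).
- rack: Green stock rack, fixed: a base 90 x 270 mm with a 16 mm steel bar along its y axis between two posts (at y = +120 and -120 mm, 122 mm high). Origin at the centre of its underside; the top of the bar is at z = 125 mm. The posts end below the bar's top.
- stand: Pipe stand, fixed: dark base plate 170 x 280 mm, two blue vee rests at y = +105 and -105 mm, and on them, fixed, a polished thin-walled steel tube, 42.4 mm outside diameter, along the stand's y axis at x = 0, from y = -165 mm to a 60 mm ball end at y = +157 mm (ball's top at z = 119 mm). A yellow bracket stands under the tube's middle. Origin at the centre of the underside, z up.
- plate_mid (a point): Point of the stand, axes as its. Here lies the top face (68 mm above the table) of the yellow bracket's plate, 100 (x) x 74 (y) x 10 mm, touching the tube. Its two round 9.6 mm holes, edges barely broken, are at x = +27 and -27 mm; along the tube (y) they stand anywhere from 16 mm one way to 16 mm the other of this point, not measured: feel or look. It slides in y only if pushed with over 14 N.
- under_plate (a point): Point of the stand 18 mm below the plate's top, axes as the stand's: the height of the two spring-steel retainers beside the holes that grip the pushed-in legs. Sliding the U-bolt on from there, the last 25 mm, takes about 8 to 15 N of push; it stays where it is left, also if it leans, so keep it upright on the way, and its own weight does not seat it.
- pipe_top (a point): Point on the top of the tube above the stand's middle, 110.4 mm above the stand's underside; axes as the stand's. When home the U-bolt's origin is at this height, its leg ends 41 mm below the bracket plate's top. Held only by its crown, the U-bolt tips a little in the grip when its leg ends are dragged over the plate: they trail by about 4 mm.
- hammer: Hammer lying on the table; bystander.
- spanner: Spanner lying on the table; bystander.
- spray: Grey spray can, 64 mm wide and 190 mm high; bystander.
- discs: Stack of cutting discs, 115 mm wide, 15 mm high; bystander.
- magnet: Red square welding magnet, 90 mm; bystander.

How it is judged:
On the way, in this order (a step that is already met when the one before it is completed fails the run):
1. both legs are started in the bracket's two holes, astride the tube (z of ubolt in the frame of stand between 0.1 and 0.147 m and x of ubolt in the frame of stand between -0.006 and 0.006 m and y of ubolt in the frame of stand between -0.02 and 0.02 m and angle between ubolt's own z axis and vertical below 0.2 rad and angle between the y axis of ubolt and the y axis of stand, either way round below 0.2 rad), for 0.05 s.
2. the U-bolt is pushed home, its crown down on the tube (z of ubolt in the frame of stand between 0.1 and 0.1129 m and horizontal distance between ubolt and pipe_top below 0.02 m and angle between ubolt's own z axis and vertical below 0.1 rad), for 0.2 s.
At the end, for the whole second after the job is handed in: The U-bolt sits astride the tube with both legs through the bracket's holes, its crown within 2.5 mm of the tube's top, upright and square to the tube within about 5 degrees, at rest and let go (z of ubolt in the frame of stand between 0.1 and 0.1129 m and x of ubolt in the frame of stand between -0.005 and 0.005 m and y of ubolt in the frame of stand between -0.02 and 0.02 m and angle between ubolt's own z axis and vertical below 0.09 rad and angle between the y axis of ubolt and the y axis of stand, either way round below 0.1 rad and linear speed of ubolt below 0.01 m/s); the robot touches nothing.
It fails at once if the U-bolt was forced: its contacts with tube, bracket and retainers passed 65 N in all (pushing it with 40 N gives about that, as the retainers squeeze the legs too) (contact force between ubolt and stand above 65 N).
It fails at once if the gripper itself pressed on the tube or its stand with more than 40 N (contact force between the arm and stand above 40 N).
It fails at once if one of the other things was shifted by more than 25 mm (distance of any of big_ubolt, hammer, spanner, spray, discs, magnet from where it was at the start of the episode above 0.025 m).
It also fails if it takes over 61 s, if anything falls off the work surface, if the arm or the gripper's body presses on something with over 40 N, if the wrist force passes 120 N, or if a joint passes its speed limit or range.

## Robot

A 7-joint arm with a two-finger parallel gripper is mounted at the origin on the work surface. World frame = base frame: x ahead of the robot, y to its left, z up, the work surface at z = 0. Lengths are in m, angles in rad, forces in N, time in s.
With the tool pointing down it reaches from about 0.4 to 0.875 m from the base axis. Payload 19.3 kg.
Tool frame: the origin (TCP) lies midway between the tips of the shut fingers; the grasp point (between the pads) lies 19 mm behind it; z points along the fingers, y is the line along which they close (so a half turn about z gives the same grasp; the last joint's range is limited). The gripper opens to 85 mm and grips with 20 to 120 N. Pads are 22 mm wide; open, the fingers measure 114 mm over their backs; the gripper's body (76 mm by 85 mm) begins 54 mm behind the grasp point. The pads swing forward as they close: fully open they stand 13 mm farther back than shut.
Start: joints at [1.158, 0.521, -0.036, 1.599, 0.021, 1.021, -0.113], TCP at [0.21, -0.589, 0.192] pointing down, gripper open.
Joint ranges: [-2.91, 2.91], [-0.3, 2.13], [-1.5, 1.42], [0.17, 2.43], [-1.26, 4.41], [0.16, 1.93], [-2.52, 2.52]. Speed limits (rad/s): [1.89, 1.89, 2.39, 2.39, 3.01, 3.01, 3.01].

## Interface

Orientations are given as [roll, pitch, yaw] about the fixed x, y, z axes, in that order (R = Rz(yaw) Ry(pitch) Rx(roll)).
In Python, from workcell import * gives the robot as it stands. The module is installed in compiled form; this text tells all that it offers.
- The arm moves only by the tool play_rows, never from a script. Its argument "deltas" is a list of rows, each a list of 7 numbers: the shift along the tool's x, y, z in units of 500 mm (1.0 is 500 mm), then the turn, a rotation vector about the tool's x, y, z in units of 120 degrees (1.0 is 120 degrees), then the closure, from 0 (fully open) to 1 (shut). A call has 1 to 10 rows; each row is the pose to reach, as a shift and turn from the pose commanded when the call began, along the tool's axes at that moment; what a row does not reach only later rows make up. A row lasts 1/10 s, in which the tool goes at most 50 mm and 8.59 degrees, less where a joint would pass 70% of its speed; a pose out of reach is approached as far as the arm can. A call with a number of a shift or a turn outside -1 to 1 is refused whole. A call with a gripper value outside its range is refused whole. The fingers move at their own pace and stop on an object; "newtons" is the grip in N (left out, the last holds). Time passes only in rows, so rows that repeat a pose let the fingers close. It gives the time, the measured TCP pose, the force, the opening and the grip force at its end, in the units of the state.
- observe(): the state, without advancing time (a new reading comes with each control period).
- grab_frame(name): name is "scene" or "top" or "wrist"; returns the picture (420x560x3 uint8, red, green, blue); there is no depth.
- get_calibration(name): a dict with "fovy" (degrees; the focal length in pixels is half the picture's height over the tangent of half this angle, whatever the lens; pixels are square), "cx", "cy" (the principal point, pixels), "xyz" and "rotation" of the camera in the world. Camera axes: x right, y down, z forward; pixel columns grow to the right and rows downward; lengths in m; the calibration is good to about 2 mm. The wrist camera is an equidistant fisheye: a pixel r from the principal point sees the ray r / f radians off the axis. A picture is of the moment at which its call begins: read the wrist's pose just before it. get_calibration takes no time and is no camera call; for the wrist camera it gives the pose at the moment of the call.
- job_done(): hands the job in; it is judged then, once.
The state is a dict: "clock": time; "qpos": joint angles; "qd": joint speeds; "joint_efforts": joint torques, N m; "position": TCP position; "tool_rot": TCP orientation; "force": force on the tool from outside, world axes, zero at the start; "moment": the same for the moment, N m; "grip_width": finger opening in m; "finger_force": force on a finger pad.
Only numpy, scipy, OpenCV 4.12 (cv2) and the standard library are available. Lean on these libraries where they do the work, as an engineer would, in place of code of your own. Each camera call takes 0.05 s, during which the arm holds its last target. There are 200 camera calls.

## Working session

There is one attempt and no reset: what is moved stays moved. The work goes in short steps, Python scripts to look and compute and a tool call to move; the robot and the scene stay as the last step left them, time stands still between calls to the robot, and variables do not carry over. Pictures are saved under pics/ and viewed, at most 10 in all, crops included, and the job is handed in when it is done.

Besides the shell and the picture viewer there is one more tool, called after "Emit:" in YAML: its name, and indented under it one key for each argument. play_rows: Moves the arm, as the interface text tells. Its arguments: {"type":"object","properties":{"deltas":{"type":"array"},"newtons":{"type":"number"}},"required":["deltas"]}

```bash
mkdir -p pics; cat > h.py <<'E'
from workcell import *
import numpy as np, cv2
from scipy.spatial.transform import Rotation as R
def snap(n,fn):
    im=grab_frame(n); cv2.imwrite('pics/'+fn,im[:,:,::-1]); return im
def mat(c):
    r=np.array(c["rotation"],float)
    return r if r.shape==(3,3) else (R.from_euler('xyz',r).as_matrix() if r.size==3 else R.from_quat(r).as_matrix())
def ray(c,u,v,fish=False):
    f=210/np.tan(np.radians(c["fovy"])/2); x,y=u-c["cx"],v-c["cy"]
    if fish:
        r=np.hypot(x,y)+1e-9; t=r/f; d=np.array([np.sin(t)*x/r,np.sin(t)*y/r,np.cos(t)])
    else: d=np.array([x/f,y/f,1.]); d/=np.linalg.norm(d)
    return np.array(c["xyz"],float), mat(c)@d
def onz(c,u,v,z,fish=False):
    o,d=ray(c,u,v,fish); return o+d*(z-o[2])/d[2]
def tri(*rs):
    A=sum(np.eye(3)-np.outer(d,d) for o,d in rs); b=sum((np.eye(3)-np.outer(d,d))@o for o,d in rs)
    p=np.linalg.solve(A,b); return p,[np.linalg.norm(np.cross(p-o,d)) for o,d in rs]
def proj(c,p,fish=False):
    f=210/np.tan(np.radians(c["fovy"])/2); q=mat(c).T@(np.array(p)-c["xyz"])
    if fish:
        h=np.hypot(q[0],q[1]); t=np.arctan2(h,q[2]); return c["cx"]+f*t*q[0]/h, c["cy"]+f*t*q[1]/h
    return c["cx"]+f*q[0]/q[2], c["cy"]+f*q[1]/q[2]
E
python3 - <<'E'
from h import *
print(observe())
for n in("scene","top","wrist"):
    print(n,get_calibration(n)); snap(n,n+'0.png')
E
```

```text
{'clock': 0.0, 'qpos': array([ 1.15782192,  0.52201066, -0.03630886,  1.59997683,  0.02119593,
        1.02110849, -0.11283145]), 'qd': array([ 5.60865789e-04,  7.33530102e-04,  2.00583365e-03, -2.48647976e-04,
        4.18810575e-05, -6.92266045e-04, -1.06672603e-03]), 'joint_efforts': array([ 1.43435277e-04, -9.27100968e+01,  1.97956681e+00, -3.69936025e+01,
        1.77951925e-02,  8.21324968e-03, -8.35857190e-05]), 'position': array([ 0.2098928 , -0.58830949,  0.19153922]), 'tool_rot': array([-3.14047741e+00,  8.53763973e-05,  3.42714259e-01]), 'force': array([ 0.40431741, -0.51166096, -0.04934519]), 'moment': array([-0.01086821,  0.01876211, -0.04024477]), 'finger_force': 0.0, 'grip_width': 0.08515740362050064}
scene {'fovy': 48.68143659768141, 'cx': 282.59265500480296, 'cy': 214.44849453134356, 'xyz': array([1.1735826 , 0.35282158, 1.16482212]), 'rotation': array([-2.59157111, -0.00920759,  2.1847708 ])}
top {'fovy': 48.987401989726166, 'cx': 287.7816433054179, 'cy': 209.46839735251365, 'xyz': array([ 0.44084942, -0.00474839,  1.62808061]), 'rotation': array([-3.02459291, -0.00333526, -1.54571109])}
wrist {'fovy': 65.70646984690485, 'cx': 279.5594549969068, 'cy': 215.03989562832555, 'xyz': array([ 0.28035188, -0.56164792,  0.37351719]), 'rotation': array([ 2.83885670e+00,  2.04467204e-03, -1.22615895e+00])}
```

View pics/scene0.png

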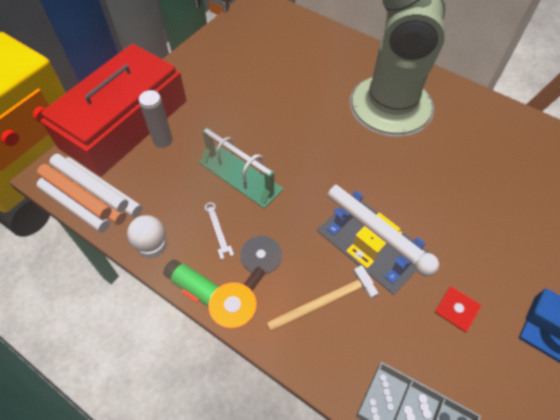

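View pics/top0.png

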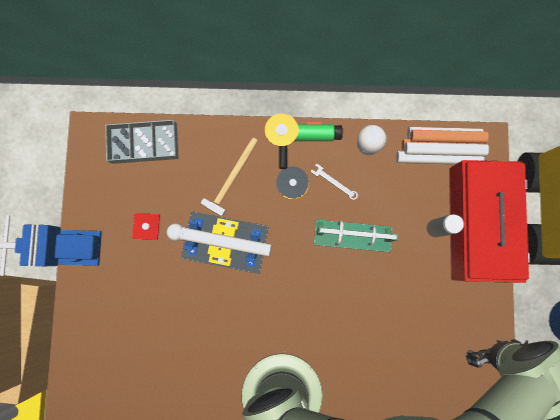

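The scene view shows the rack at about (240,168) and the stand at about (378,238). In the top view they are at (355,236) and (225,243), with the ball end at (175,232). I'll enlarge both objects in both views.

```bash
python3 - <<'E'
from h import *
t=cv2.imread('pics/top0.png');s=cv2.imread('pics/scene0.png')
a=cv2.resize(t[205:265,300:400],(400,240),interpolation=3)
b=cv2.resize(t[200:275,160:285],(400,240),interpolation=3)
c=cv2.resize(s[120:210,190:290],(400,360),interpolation=3)
d=cv2.resize(s[175:295,312:445],(400,360),interpolation=3)
cv2.imwrite('pics/crop1.png',np.vstack([np.hstack([a,b]),np.hstack([c,d])]))
E
```

```text
(no output)
```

View pics/crop1.png

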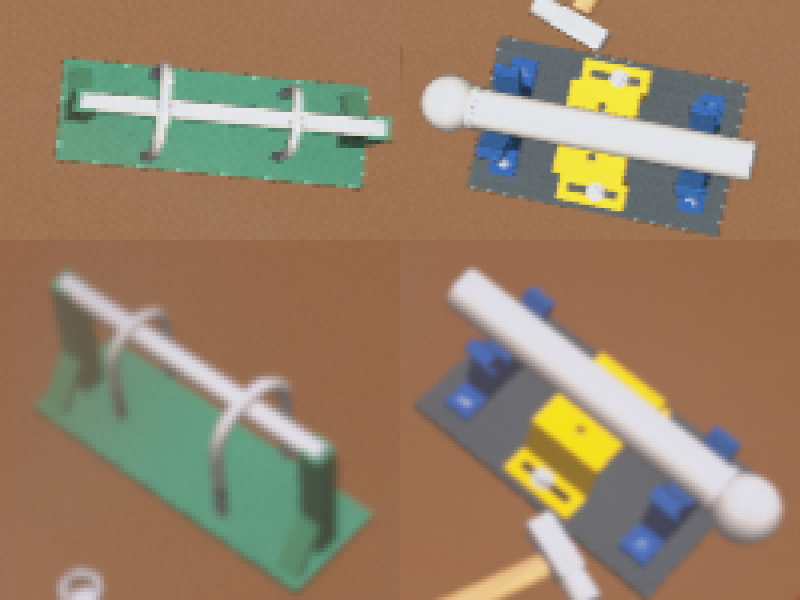

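```bash
python3 - <<'E'
from h import *
T=get_calibration("top");S=get_calibration("scene")
ta=lambda x,y:(300+x/4,205+y/4); tb=lambda x,y:(160+(x-400)/3.2,200+y/3.2)
sc=lambda x,y:(190+x/4,120+(y-240)/4); sd=lambda x,y:(312+(x-400)/3.0075,175+(y-240)/3)
def t2(n,a,b): p,e=tri(ray(T,*a),ray(S,*b)); print(n,p.round(4),np.round(e,4)); return p
A=t2('bar+y',ta(82,101),sc(322,448));B=t2('bar-y',ta(387,129),sc(66,280))
A=onz(T,*ta(82,101),.125);B=onz(T,*ta(387,129),.125);d=A-B;print('bar z.125',A,B,np.linalg.norm(d),'axis deg',np.degrees(np.arctan2(d[1],d[0])))
print('u crest',onz(T,*ta(298,122),.131)); t2('ucrest',ta(298,122),sc(140,312))
print('leg ends',onz(T,*ta(290,92),.042),onz(T,*ta(278,157),.042))
print('big legs',onz(T,*ta(160,72),.042),onz(T,*ta(148,156),.042),'crest',onz(T,*ta(166,107),.135))
C=t2('ball',tb(446,103),sd(748,508)); 
C=onz(T,*tb(446,103),.089);D=onz(T,*tb(754,160),.089);d=C-D;print('tube',C,D,np.linalg.norm(d),np.degrees(np.arctan2(d[1],d[0])))
u=d/np.linalg.norm(d);print('mid',C-.157*u, 'from other', D+.165*u)
H1=onz(T,*tb(590.5,157),.068);H2=onz(T,*tb(602,104),.068);t2('hole near',tb(590.5,157),sd(580,430)); print('holes',H1,H2,np.linalg.norm(H1-H2),'mid',(H1+H2)/2,'y off',((H1+H2)/2-(C-.157*u))@u)
H=onz(S,*sd(580,430),.068);print('hole scene',H)
for p in [A,B,C,D]: print(np.hypot(p[0],p[1]))
E
```

```text
bar+y [ 0.5522 -0.1143  0.1236] [0.0003 0.0003]
bar-y [ 0.5351 -0.3634  0.1188] [0.0013 0.0013]
bar z.125 [ 0.55197403 -0.11389534  0.125     ] [ 0.53540208 -0.36305357  0.125     ] 0.24970873207298078 axis deg 86.19476126576824
u crest [ 0.53888514 -0.28927397  0.131     ]
ucrest [ 0.5382 -0.2876  0.1367] [0.0007 0.0007]
leg ends [ 0.57043014 -0.29920492  0.042     ] [ 0.51419665 -0.28909568  0.042     ]
big legs [ 0.58489537 -0.18685068  0.042     ] [ 0.51223614 -0.17740143  0.042     ] crest [ 0.54808671 -0.18137773  0.135     ]
ball [0.536  0.3702 0.0905] [0.0008 0.0008]
tube [0.53579321 0.37138929 0.089     ] [0.48462297 0.04831732 0.089     ] 0.32709920533993664 80.99988348786607
mid [0.51123269 0.21632227 0.089     ] from other [0.51043498 0.21128585 0.089     ]
hole near [ 0.4922  0.2174 -0.0024] [0.0154 0.0154]
holes [0.48403153 0.22135632 0.068     ] [0.54020515 0.2115641  0.068     ] 0.05702072471814715 mid [0.51211834 0.21646021 0.068     ] y off 0.000274789585797394
hole scene [0.54015669 0.21271885 0.068     ]
0.5636022380094666
0.6468873796486215
0.6519235921475576
0.4870256486861934
```

In the crop the small U-bolt is the right one in the top view (crest at about (298,122)). The bracket holes show as dark dots at (590,157) and (602,104). They are 57 mm apart by ray casting, against the 54 mm given. Next I'll compute the hover move above the small U-bolt.

```bash
cat >> h.py <<'E'
def delta(p,yaw,base=None):
    s=observe(); P,rot=s["position"],R.from_euler('xyz',s["tool_rot"])
    Rt=R.from_euler('xyz',[np.pi,0,np.radians(yaw)])
    d=rot.inv().apply(np.array(p)-P)/.5; w=(rot.inv()*Rt).as_rotvec()/np.radians(120)
    print('clock %.2f'%s["clock"],'pos',P.round(4),'rpy',np.degrees(s["tool_rot"]).round(2),'F',s["force"].round(2),'M',s["moment"].round(2),'w %.4f g %.1f'%(s["grip_width"],s["finger_force"]),'\n delta',np.round(np.r_[d,w],4))
E
python3 -c "
from h import *
delta([.539,-.288,.25],83)"
```

```text
clock 0.15 pos [ 0.21   -0.5884  0.1917] rpy [-179.95    0.     19.64] F [-0.66  0.21  0.41] M [ 0.01  0.01 -0.03] w 0.0855 g 0.0 
 delta [ 8.217e-01 -3.447e-01 -1.164e-01 -4.000e-04 -2.000e-04 -5.280e-01]
```

Emit:
play_rows:
  deltas:
    - [0.2,-0.085,-0.1164,0,0,-0.13,0]
    - [0.8217,-0.3447,-0.1164,0,0,-0.528,0]
    - [0.8217,-0.3447,-0.1164,0,0,-0.528,0]
    - [0.8217,-0.3447,-0.1164,0,0,-0.528,0]
    - [0.8217,-0.3447,-0.1164,0,0,-0.528,0]
    - [0.8217,-0.3447,-0.1164,0,0,-0.528,0]
    - [0.8217,-0.3447,-0.1164,0,0,-0.528,0]
    - [0.8217,-0.3447,-0.1164,0,0,-0.528,0]
    - [0.8217,-0.3447,-0.1164,0,0,-0.528,0]
    - [0.8217,-0.3447,-0.1164,0,0,-0.528,0]

```text
clock: 1.15
position: [0.5435, -0.2821, 0.2505]
tool_rot: [3.14, -0.003, 1.456]
force: [-1.7, -0.3, -1.3]
grip_width: 0.0854
finger_force: 0.0
```

```bash
python3 - <<'E'
from h import *
delta([.539,-.288,.25],83)
c=get_calibration("wrist"); im=snap("wrist","w1.png"); np.save('w1c.npy',np.array([c],dtype=object)); print(c)
delta([.539,-.288,.25],83)
E
```

```text
clock 1.15 pos [ 0.5435 -0.2821  0.2505] rpy [ 1.7989e+02 -1.6000e-01  8.3450e+01] F [-1.73 -0.27 -1.3 ] M [-0.02  0.07 -0.01] w 0.0854 g 0.0 
 delta [-0.0128 -0.0076  0.001   0.0009 -0.0014  0.0037]
{'fovy': 65.70646984690485, 'cx': 279.5594549969068, 'cy': 215.03989562832555, 'xyz': array([ 0.55031225, -0.2055397 ,  0.43264296]), 'rotation': array([ 2.84246353e+00, -1.83741587e-03, -1.12530554e-01])}
clock 1.20 pos [ 0.5415 -0.2847  0.2501] rpy [ 1.7997e+02 -9.0000e-02  8.3300e+01] F [-0.4  -0.9  -0.98] M [-0.02  0.06 -0.03] w 0.0855 g 0.0 
 delta [-0.0072 -0.0043  0.0002  0.0002 -0.0007  0.0025]
```

View pics/w1.png

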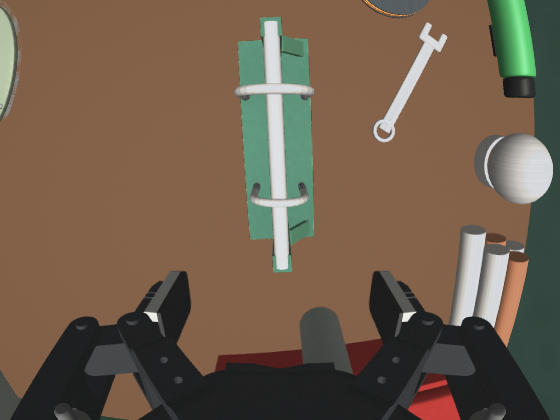

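The wrist view shows the small U-bolt with its crest at about (280,203) and shoulders near (252,190) and (307,190). The big one is at (275,90). Next I'll extract the rod pixels and the bar direction.

```bash
python3 - <<'E'
from h import *
im=cv2.imread('pics/w1.png'); c=np.load('w1c.npy',allow_pickle=True)[0]
hsv=cv2.cvtColor(im,cv2.COLOR_BGR2HSV); m=(hsv[:,:,1]<60)
for r in range(178,212,2):
    print(r,''.join('#' if m[r,x] else '.' for x in range(243,320)))
# bar centreline
pts=[]
for r in list(range(105,180,5))+list(range(212,262,5)):
    xs=np.where(m[r,260:296])[0]; pts.append((260+xs.mean(),r))
W=np.array([onz(c,u,v,.122,True)[:2] for u,v in pts]); d=np.polyfit(W[:,1],W[:,0],1); print('bar x=a*y+b',d,'angle',np.degrees(np.arctan(d[0])),'resid',np.std(np.polyval(d,W[:,1])-W[:,0]),'x at -.288',np.polyval(d,-.288))
E
```

```text
178 ..#........................################..................................
180 ..#........................#################.................................
182 ...........................#################.............###.................
184 ...........######..........#################...........######................
186 ..........#######..........#################...........#######...............
188 .........########...........################............#######..............
190 ...#.....#######............################............########.............
192 ...#....########............################.............########............
194 .......########.............################..............########...........
196 .......########.............################.............#########...........
198 .......##################...################.#####################...........
200 ........#########################################################............
202 .........######################################################.......#......
204 ....#........##############################################...........#......
206 ....#...............###############################...................#......
208 .............................################.........................#......
210 .............................################.........................#......
bar x=a*y+b [0.06633867 0.56006416] angle 3.7953648785042775 resid 0.0003352275189030327 x at -.288 0.5409586237294284
```

```bash
python3 - <<'E'
from h import *
c=np.load('w1c.npy',allow_pickle=True)[0]; T=get_calibration("top")
print('crest wrist',onz(c,279,203,.129,True),'crest top',onz(T,374.3,235.6,.131), tri(ray(c,279,203,True),ray(T,374.3,235.6)))
a,b=onz(c,252,195.5,.108,True),onz(c,306.5,194.5,.108,True);print(a,b,np.linalg.norm(a-b),(a+b)/2)
for g in [(256.5,184),(301,182.5)]: print('leg end',onz(c,*g,.044,True))
delta([.541,-.2885,.19],86.2)
E
```

```text
crest wrist [ 0.5411819  -0.28648668  0.129     ] crest top [ 0.53854347 -0.28862464  0.131     ] (array([ 0.54043226, -0.29430672,  0.10024063]), [np.float64(0.0001882060781657855), np.float64(0.00018820607816597736)])
[ 0.51384372 -0.28097548  0.108     ] [ 0.56967834 -0.28624665  0.108     ] 0.056082884425304354 [ 0.54176103 -0.28361106  0.108     ]
leg end [ 0.51405426 -0.28214854  0.044     ]
leg end [ 0.56819461 -0.28641429  0.044     ]
clock 1.20 pos [ 0.5415 -0.2847  0.2501] rpy [ 1.7997e+02 -9.0000e-02  8.3300e+01] F [-0.4  -0.9  -0.98] M [-0.02  0.06 -0.03] w 0.0855 g 0.0 
 delta [-0.0079 -0.0002  0.1202  0.0002 -0.0007 -0.0241]
```

```bash
python3 - <<'E'
from h import *
delta([.541,-.2862,.086],86.2)
E
```

```text
clock 1.20 pos [ 0.5415 -0.2847  0.2501] rpy [ 1.7997e+02 -9.0000e-02  8.3300e+01] F [-0.4  -0.9  -0.98] M [-0.02  0.06 -0.03] w 0.0855 g 0.0 
 delta [-3.700e-03 -9.000e-04  3.282e-01  2.000e-04 -7.000e-04 -2.410e-02]
```

Emit:
play_rows:
  deltas:
    - [0.004,0.0035,0.08,0,0,-0.0267,0]
    - [0.004,0.0035,0.16,0,0,-0.0267,0]
    - [0.004,0.0035,0.24,0,0,-0.0267,0]
    - [0.004,0.0035,0.3,0,0,-0.0267,0]
    - [0.004,0.0035,0.328,0,0,-0.0267,0]
    - [0.004,0.0035,0.328,0,0,-0.0267,0]
  newtons: 60

```text
clock: 1.8
position: [0.5398, -0.2867, 0.0849]
tool_rot: [-3.139, -0.001, 1.504]
force: [-0.7, 0.4, 1.1]
grip_width: 0.0854
finger_force: 0.0
```

```bash
python3 - <<'E'
from h import *
snap("wrist","w2.png"); delta([.541,-.2862,.086],86.2)
E
```

```text
clock 1.85 pos [ 0.5408 -0.2869  0.0866] rpy [-179.97   -0.     86.17] F [-0.39  0.03  0.23] M [-0.    0.01 -0.  ] w 0.0853 g 0.0 
 delta [ 0.0014  0.0002  0.0011 -0.0002 -0.     -0.0003]
```

View pics/w2.png

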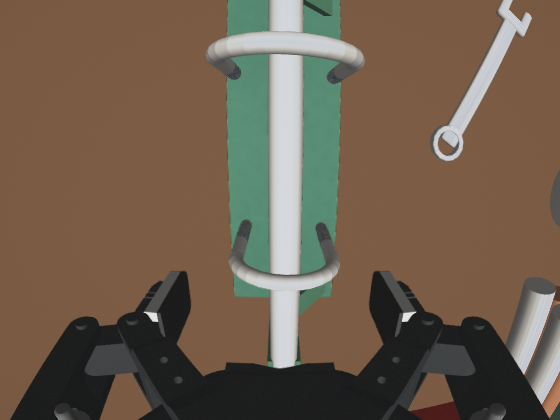

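```bash
python3 - <<'E'
from h import *
c=get_calibration("wrist"); s=observe(); print(c["xyz"],s["position"])
for u,v,z in [(285,283,.129),(233,262,.102),(338,262,.102),(246,225,.044),(323,228,.044)]: print(onz(c,u,v,z,True).round(4))
for z in (.086,.105,.129): print(z,proj(c,[.541,-.2869,z],True))
o=R.from_euler('xyz',s["tool_rot"]).as_matrix()
for dx in(-.011,0,.011): print([np.round(proj(c,s["position"]+o@[dx,dy,-.02],True)) for dy in(-.0425,.0425)])
w=np.load('w1c.npy',allow_pickle=True)[0]
print(tri(ray(w,279,203,True),ray(c,285,283,True)))
E
```

```text
[ 0.54449032 -0.20957705  0.26847574] [ 0.54083605 -0.28689993  0.08657158]
[ 0.542  -0.2878  0.129 ]
[ 0.5128 -0.2876  0.102 ]
[ 0.5726 -0.2916  0.102 ]
[ 0.5148 -0.2854  0.044 ]
[ 0.5711 -0.2914  0.044 ]
0.086 (np.float64(282.21418447367193), np.float64(247.27353604202767))
0.105 (np.float64(282.45952216188493), np.float64(260.6145124335467))
0.129 (np.float64(282.840077150641), np.float64(281.563400892896))
[array([208., 278.]), array([356., 278.])]
[array([206., 261.]), array([358., 261.])]
[array([205., 243.]), array([360., 243.])]
(array([ 0.54170134, -0.28525632,  0.13353978]), [np.float64(0.00038311560538927995), np.float64(0.0003831156053891263)])
```

The U-bolt's crest projects to (285,283) and its y agrees with the grasp plane to about 1 mm. The triangulated crest height is 0.1335, against 0.133 expected. I'm closing the gripper.

Emit:
play_rows:
  deltas:
    - [0,0.002,0,0,0,0,0.3]
    - [0,0.002,0,0,0,0,0.5]
    - [0,0.002,0,0,0,0,0.7]
    - [0,0.002,0,0,0,0,0.7]
    - [0,0.002,0,0,0,0,0.7]
  newtons: 60

```text
clock: 2.35
position: [0.5423, -0.2869, 0.0881]
tool_rot: [3.141, 0.001, 1.504]
force: [-8.7, 3.1, 29.1]
grip_width: 0.0261
finger_force: 24.1
```

```bash
python3 - <<'E'
from h import *
snap("wrist","w3.png"); delta([.541,-.2862,.086],86.2)
E
```

```text
clock 2.40 pos [ 0.5424 -0.2869  0.0882] rpy [1.7994e+02 6.0000e-02 8.6190e+01] F [-7.89  2.14 31.69] M [0.58 1.93 0.  ] w 0.0257 g 21.0 
 delta [ 0.0011 -0.0029  0.0045  0.0005  0.0005 -0.0001]
```

View pics/w3.png

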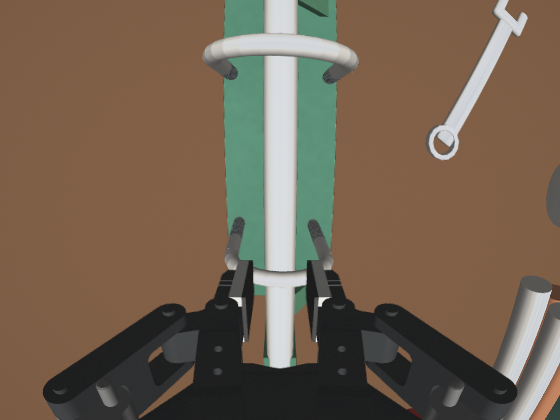

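```bash
python3 - <<'E'
from h import *
c=get_calibration("wrist"); s=observe(); o=R.from_euler('xyz',s["tool_rot"]).as_matrix()
for dz in(0,-.003,-.019,-.038,-.05):
  print(dz,[np.round(proj(c,s["position"]+o@[dx,dy,dz],True)) for dx in(.011,-.011) for dy in(-.013,.013)])
im=cv2.imread('pics/w3.png'); cv2.imwrite('pics/w3c.png',cv2.resize(im[210:350,200:365],(800,679),interpolation=3)[:600])
E
```

```text
0 [array([260., 231.]), array([304., 231.]), array([261., 264.]), array([303., 264.])]
-0.003 [array([260., 232.]), array([304., 232.]), array([261., 266.]), array([303., 266.])]
-0.019 [array([258., 243.]), array([306., 243.]), array([259., 278.]), array([305., 278.])]
-0.038 [array([256., 257.]), array([309., 257.]), array([257., 296.]), array([308., 296.])]
-0.05 [array([254., 268.]), array([312., 268.]), array([256., 309.]), array([309., 309.])]
```

View pics/w3c.png

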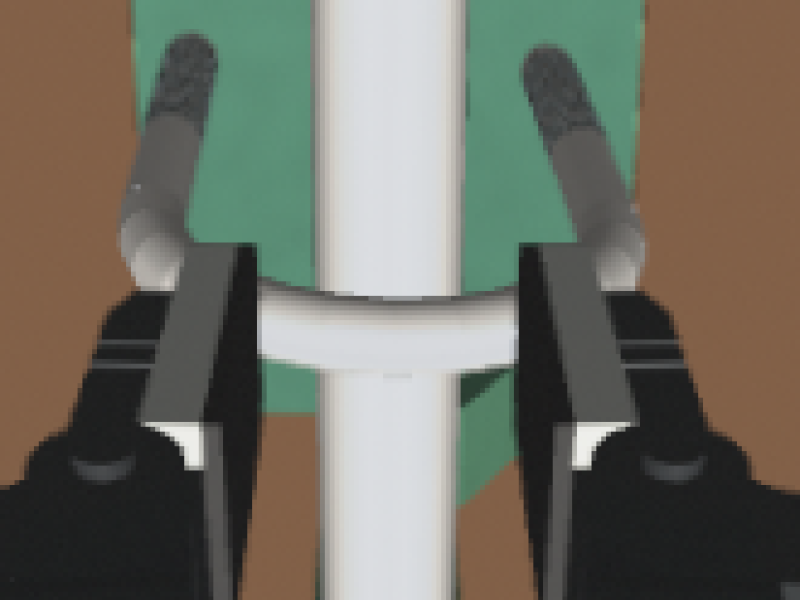

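The enlarged picture shows the pads resting on top of the arch. The tip corners project to about (251,260), which is about 41 mm behind the nominal TCP. The fingers therefore sit higher than I assumed, and nothing has been displaced. I'll open, and work out where the gripper's body is.

Emit:
play_rows:
  deltas:
    - [0,0,0,0,0,0,0]
    - [0,0,0,0,0,0,0]
    - [0,0,0,0,0,0,0]
    - [0,0,0,0,0,0,0]

```text
clock: 2.8
position: [0.542, -0.2865, 0.0862]
tool_rot: [-3.141, -0.0, 1.504]
force: [-0.9, -0.4, -0.8]
grip_width: 0.082
finger_force: 0.0
```

```bash
python3 - <<'E'
from h import *
delta([.541,-.2862,.086],86.2)
c=get_calibration("wrist"); s=observe(); o=R.from_euler('xyz',s["tool_rot"]).as_matrix()
for dz in(-.06,-.073,-.09,-.1,-.115): print(dz,[np.round(proj(c,s["position"]+o@[dx,.0,dz],True)) for dx in(.038,.0425)])
im=snap("wrist","w4.png")
for n in('w2.png',): 
  g=cv2.imread('pics/'+n)
  for x in(150,183,187,): print(x,g[255:345:5,x].mean(1).round())
  print(g[340:420:4,281].mean(1).round())
E
```

```text
clock 2.80 pos [ 0.542  -0.2865  0.0862] rpy [-1.7999e+02 -1.0000e-02  8.6200e+01] F [-0.92 -0.41 -0.85] M [-0.03  0.01  0.  ] w 0.0820 g 0.0 
 delta [ 0.0004 -0.002   0.0003 -0.0001 -0.0001 -0.    ]
-0.06 [array([283., 218.]), array([283., 207.])]
-0.073 [array([284., 230.]), array([284., 218.])]
-0.09 [array([284., 248.]), array([285., 235.])]
-0.1 [array([285., 263.]), array([285., 248.])]
-0.115 [array([286., 290.]), array([286., 273.])]
150 [ 95.  95.  95.  95.  95.  95.  95.  29.  28.  35.  80.  79. 227.  29.
  29.  29.  29.  30.]
183 [96. 95. 95. 83. 27. 29. 28. 28. 27. 30. 28. 28. 28. 28. 27. 95. 95. 95.]
187 [96. 95. 96. 96. 63. 30. 29. 27. 28. 28. 29. 28. 31. 92. 95. 95. 95. 95.]
[216. 216. 215. 216. 215. 214. 214. 101.  28.  29.  30.  29.  30.  30.
  30.  30.  30.  29.  30.  29.]
```

Emit:
play_rows:
  deltas:
    - [0,0,0.02,0,0,0,0]
    - [0,0,0.04,0,0,0,0]
    - [0,0,0.06,0,0,0,0]
    - [0,0,0.086,0,0,0,0]
    - [0,0,0.086,0,0,0,0]

```text
clock: 3.35
position: [0.5409, -0.286, 0.041]
tool_rot: [-3.139, -0.001, 1.505]
force: [0.3, 0.2, 0.4]
grip_width: 0.0852
finger_force: 0.0
```

Emit:
play_rows:
  deltas:
    - [0,0,0,0,0,0,0.2]
    - [0,0,0,0,0,0,0.4]
    - [0,0,0,0,0,0,0.4]
    - [0,0,0,0,0,0,0.4]
  newtons: 60

```text
clock: 3.75
position: [0.5424, -0.2867, 0.0441]
tool_rot: [3.141, 0.0, 1.504]
force: [-1.1, 0.6, 5.7]
grip_width: 0.0592
finger_force: 63.4
```

```bash
python3 - <<'E'
from h import *
snap("wrist","w5.png"); delta([.541,-.2862,.22],86.2)
E
```

```text
clock 3.80 pos [ 0.5424 -0.2867  0.044 ] rpy [1.7995e+02 3.0000e-02 8.6200e+01] F [-2.1   0.78  6.53] M [0.11 0.39 0.02] w 0.0591 g 63.4 
 delta [ 7.00e-04 -2.50e-03 -3.52e-01  4.00e-04  2.00e-04 -0.00e+00]
```

View pics/w5.png

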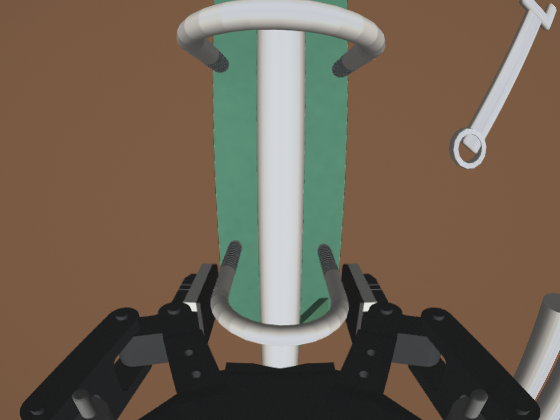

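The fingers hold the legs just below the shoulders: pads are at (210,290) and (355,290), with the arch between them. Lifting straight up off the bar.

Emit:
play_rows:
  deltas:
    - [0,0,-0.02,0,0,0,0.5]
    - [0,0,-0.06,0,0,0,0.5]
    - [0,0,-0.11,0,0,0,0.5]
    - [0,0,-0.17,0,0,0,0.5]
    - [0,0,-0.23,0,0,0,0.5]
    - [0,0,-0.23,0,0,0,0.5]
  newtons: 80

```text
clock: 4.4
position: [0.5439, -0.2873, 0.1629]
tool_rot: [3.136, 0.002, 1.504]
force: [0.9, -0.7, -0.9]
grip_width: 0.0585
finger_force: 86.1
```

```bash
python3 - <<'E'
from h import *
c=get_calibration("wrist"); s=observe();snap("wrist","w6.png"); 
o=R.from_euler('xyz',s["tool_rot"]).as_matrix()
delta([.513,.215,.175],81)
print([np.round(proj(c,s["position"]+o@[0,dy,-.002],True)) for dy in(-.027,.027)],np.round(proj(c,s["position"]+o@[0,0,-.089],True)))
im=cv2.imread('pics/w6.png'); cv2.imwrite('pics/w6c.png',cv2.resize(im[200:370,170:390],(776,600),interpolation=3))
E
```

```text
clock 4.45 pos [ 0.543  -0.287   0.1607] rpy [1.7981e+02 8.0000e-02 8.6190e+01] F [-0.37 -0.27 -2.77] M [0.   0.03 0.02] w 0.0588 g 86.1 
 delta [ 9.977e-01 -1.265e-01 -3.050e-02  1.600e-03  6.000e-04  4.330e-02]
[array([237., 249.]), array([327., 249.])] [284. 343.]
```

View pics/w6c.png

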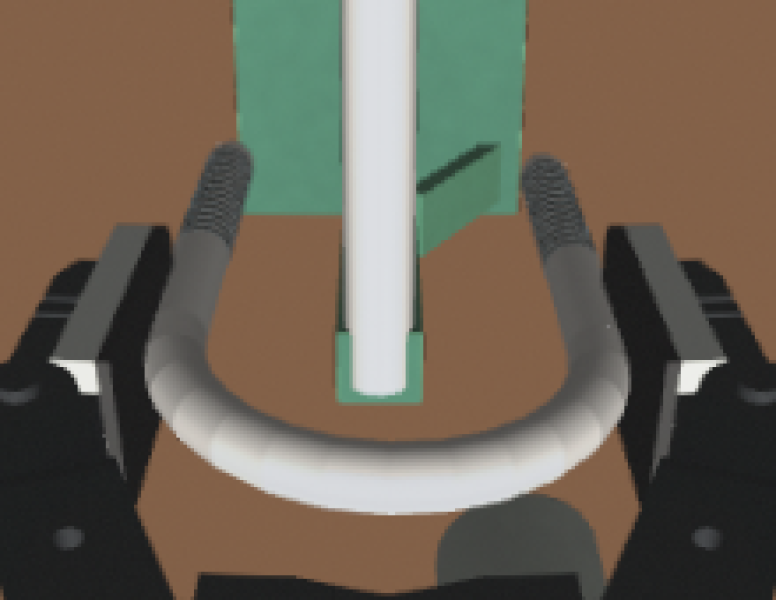

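The U-bolt is held upright with its leg ends at about (236,243) and (323,246) in the full picture. I'll convert those to tool coordinates.

```bash
python3 - <<'E'
from h import *
s=observe(); c=get_calibration("wrist"); o=R.from_euler('xyz',s["tool_rot"]).as_matrix(); P=s["position"]
def q(x,y,z): 
    p=onz(c,170+x/3.527,200+y/3.527,z,True); return (o.T@(p-P)*1000).round(1)
a,b=q(235,155,P[2]),q(541,167,P[2]); print('legs',a,b,'mid',(a+b)/2,'dist',np.linalg.norm(a-b),'ang from tool y',np.degrees(np.arctan2((b-a)[0],(b-a)[1])))
print('crest',q(385,470,P[2]+.087))
print('thread top',q(203,240,P[2]+.02),q(572,255,P[2]+.02))
print('shoulders outer',q(147,360,P[2]+.06),q(628,372,P[2]+.06))
E
```

```text
legs [  2.3 -27.5  -0.1] [ 0.1 25.3  0.1] mid [ 1.2 -1.1  0. ] dist 52.84619191578519 ang from tool y -2.3859440303888126
crest [  2.9  -1.6 -87. ]
thread top [ -4.1 -30.5 -20.1] [ -6.8  28.2 -19.9]
shoulders outer [ -1.3 -31.8 -60.1] [ -3.2  29.4 -59.9]
```

```bash
python3 - <<'E'
from h import *
delta([.502,.155,.165],83.3)
E
```

```text
clock 4.45 pos [ 0.543  -0.287   0.1607] rpy [1.7981e+02 8.0000e-02 8.6190e+01] F [-0.37 -0.27 -2.77] M [0.   0.03 0.02] w 0.0588 g 86.1 
 delta [ 8.765e-01 -1.405e-01 -1.040e-02  1.600e-03  7.000e-04  2.410e-02]
```

Emit:
play_rows:
  deltas:
    - [0.05,0,-0.04,0,0,0,0.5]
    - [0.14,-0.02,-0.05,0,0,0,0.5]
    - [0.24,-0.04,-0.05,0,0,0,0.5]
    - [0.34,-0.055,-0.05,0,0,0.01,0.5]
    - [0.44,-0.07,-0.05,0,0,0.02,0.5]
    - [0.54,-0.086,-0.05,0,0,0.0241,0.5]
    - [0.64,-0.102,-0.04,0,0,0.0241,0.5]
    - [0.74,-0.118,-0.03,0,0,0.0241,0.5]
    - [0.82,-0.131,-0.02,0,0,0.0241,0.5]
    - [0.8765,-0.1405,-0.01,0,0,0.0241,0.5]

```text
clock: 5.45
position: [0.4997, 0.1589, 0.1627]
tool_rot: [-3.141, -0.001, 1.457]
force: [0.3, -1.4, -2.5]
grip_width: 0.0587
finger_force: 86.3
```

Emit:
play_rows:
  deltas:
    - [0,0,0,0,0,0,0.5]
    - [0,0,0,0,0,0,0.5]
    - [0,0,0,0,0,0,0.5]

```text
clock: 5.75
position: [0.501, 0.1541, 0.1631]
tool_rot: [-3.141, 0.001, 1.453]
force: [0.7, 0.1, -0.8]
grip_width: 0.0588
finger_force: 86.3
```

```bash
python3 - <<'E'
from h import *
c=get_calibration("wrist"); s=observe();snap("wrist","w7.png"); np.save('w7c.npy',np.array([c,s],dtype=object))
delta([.502,.155,.165],83.3)
im=cv2.imread('pics/w7.png'); cv2.imwrite('pics/w7c.png',cv2.resize(im[60:360,90:490],(800,600),interpolation=3))
E
```

```text
clock 5.80 pos [0.5012 0.1541 0.1632] rpy [-1.7999e+02  3.0000e-02  8.3210e+01] F [ 0.33  0.7  -1.75] M [ 0.04 -0.03  0.01] w 0.0589 g 86.3 
 delta [ 0.002   0.0015 -0.0036 -0.0001  0.0003 -0.0007]
```

View pics/w7c.png

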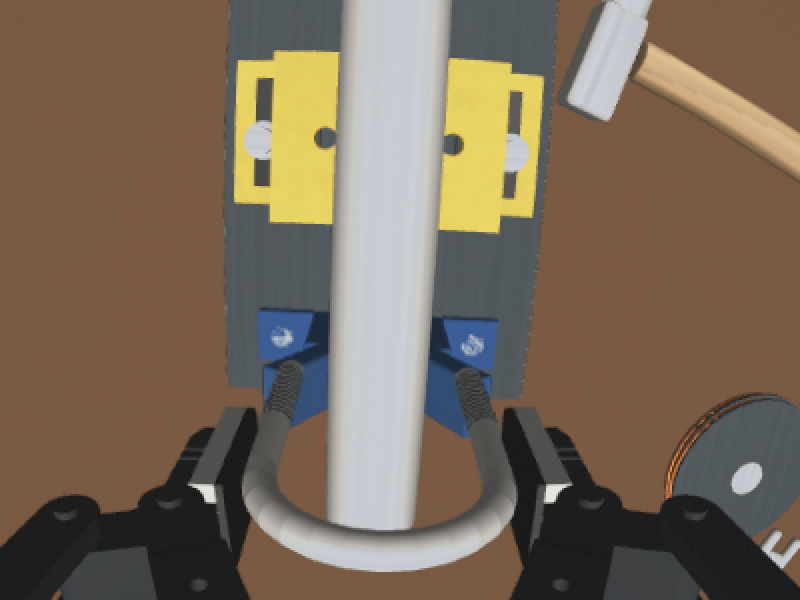

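The holes are clear at about (253,129) and (316,132) in the full picture, with the leg ends at (234,246) and (324,248). I'll compute them exactly, together with the tube's axis.

```bash
python3 - <<'E'
from h import *
c,s=np.load('w7c.npy',allow_pickle=True); im=cv2.imread('pics/w7.png'); hsv=cv2.cvtColor(im,cv2.COLOR_BGR2HSV)
y=((hsv[:,:,0]>18)&(hsv[:,:,0]<36)&(hsv[:,:,1]>110)).astype(np.uint8)
for x0 in (240,304):
    for r in range(122,139): print(r,x0,''.join('.' if y[r,x] else '#' for x in range(x0,x0+24)))
o=R.from_euler('xyz',s["tool_rot"]).as_matrix();P=s["position"]
# tube edges rows 70..300
L=[];
m=(hsv[:,:,1]<45)&(hsv[:,:,2]>90)
for r in range(110,172,6):
    xs=np.where(y[r,200:350]==0)[0]+200; xs=xs[(xs>262)&(xs<314)]; L.append(((xs.min()+xs.max())/2,r,xs.max()-xs.min()+1))
print(np.round(L,1)[::3])
W=np.array([onz(c,u,v,.089,True)[:2] for u,v,_ in L]);d=np.polyfit(W[:,1],W[:,0],1);print('tube dx/dy',np.degrees(np.arctan(d[0])),'x at .214',np.polyval(d,.214),W[0],W[-1])
E
```

```text
122 240 ..................######
123 240 ..................######
124 240 ...........#####..######
125 240 .........########.######
126 240 .........###############
127 240 ........################
128 240 ........################
129 240 ........################
130 240 ........################
131 240 ........################
132 240 .........###############
133 240 ...........#####..######
134 240 ..................######
135 240 ..................######
136 240 ..................######
137 240 ..................######
138 240 .................#######
122 304 #########...............
123 304 ########................
124 304 ########................
125 304 ########................
126 304 ########................
127 304 ########..####..........
128 304 ###############.........
129 304 ################........
130 304 #################.......
131 304 #################.......
132 304 #################.......
133 304 ################........
134 304 ################........
135 304 ################........
136 304 ##############..........
137 304 ########................
138 304 ########................
[[287.5 110.   50. ]
 [288.  128.   51. ]
 [286.5 146.   48. ]
 [286.  164.   47. ]]
tube dx/dy 8.398610723550783 x at .214 0.5123731037534834 [0.5152117  0.23571506] [0.50867626 0.18853762]
```

```bash
python3 - <<'E'
from h import *
c,s=np.load('w7c.npy',allow_pickle=True);o=R.from_euler('xyz',s["tool_rot"]).as_matrix();P=s["position"]
T=get_calibration("top"); S=get_calibration("scene")
a,b=onz(c,253,128.6,.068,True),onz(c,315.8,131.6,.068,True)
print('holes',a,b,np.linalg.norm(a-b),'mid',(a+b)/2,'ang',np.degrees(np.arctan2((b-a)[1],(b-a)[0])))
print('tri H1',tri(ray(c,253,128.6,True),ray(T,219.5,249)),'H2',tri(ray(c,315.8,131.6,True),ray(S,371.8,238.3)))
la,lb=onz(c,234,246,P[2],True),onz(c,324,248,P[2],True)
la,lb=[onz(c,*p,P[2],True) for p in((90+288/2,60+371/2),(90+468/2,60+375/2))]
print('legs',la,lb,np.linalg.norm(la-lb),'mid',(la+lb)/2,'ang',np.degrees(np.arctan2((lb-la)[1],(lb-la)[0])))
print('move',(a+b)/2-(la+lb)/2, 'per leg',a-la,b-lb)
E
```

```text
holes [0.48506548 0.22385594 0.068     ] [0.53752127 0.21528807 0.068     ] 0.05315089496195788 mid [0.51129338 0.21957201 0.068     ] ang -9.27650072703214
tri H1 (array([0.48431285, 0.22336927, 0.05609013]), [np.float64(0.00030879066002075786), np.float64(0.0003087906600209997)]) H2 (array([0.53804679, 0.21360435, 0.06452737]), [np.float64(0.001489030588369342), np.float64(0.0014890305883705848)])
legs [0.47210392 0.15872614 0.16306649] [0.5264977  0.15105543 0.16306649] 0.05493198356079226 mid [0.49930081 0.15489079 0.16306649] ang -8.02702365275412
move [ 0.01199257  0.06468122 -0.09506649] per leg [ 0.01296156  0.0651298  -0.09506649] [ 0.01102357  0.06423264 -0.09506649]
```

Emit:
play_rows:
  deltas:
    - [0.04,0.0072,0,0,0,0.0075,0.5]
    - [0.0913,0.0072,0.02,0,0,0.0075,0.5]
    - [0.0913,0.0072,0.05,0,0,0.0075,0.5]
    - [0.0913,0.0072,0.076,0,0,0.0075,0.5]
    - [0.0913,0.0072,0.076,0,0,0.0075,0.5]
    - [0.0913,0.0072,0.076,0,0,0.0075,0.5]

```text
clock: 6.4
position: [0.5101, 0.1994, 0.1254]
tool_rot: [-3.141, 0.0, 1.437]
force: [-0.3, 0.2, -0.5]
grip_width: 0.0589
finger_force: 86.3
```

```bash
python3 - <<'E'
from h import *
c=get_calibration("wrist"); s=observe();snap("wrist","w8.png"); np.save('w8c.npy',np.array([c,s],dtype=object))
delta([.508,.1997,.125],82.4)
im=cv2.imread('pics/w8.png'); cv2.imwrite('pics/w8c.png',cv2.resize(im[150:350,150:416],(798,600),interpolation=3))
E
```

```text
clock 6.45 pos [0.5103 0.1997 0.1258] rpy [179.98  -0.    82.35] F [ 0.11 -0.76 -1.89] M [-0.01  0.01 -0.07] w 0.0589 g 86.3 
 delta [-0.0006 -0.0045  0.0016  0.0002 -0.     -0.0004]
```

View pics/w8c.png

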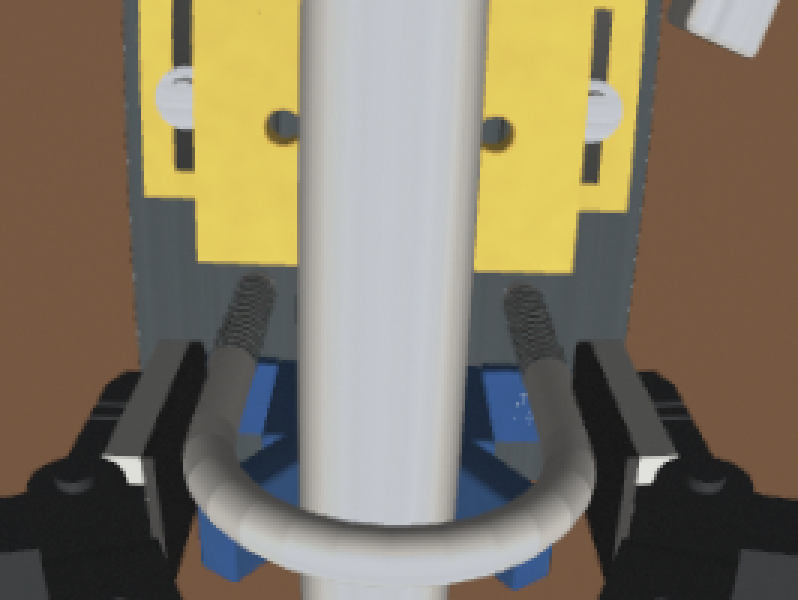

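The leg ends are at (236,246) and (324,248), and the holes at (244.7,192) and (315.7,194.5). The legs straddle the tube with clearance. Computing the relative move.

```bash
cat > rel.py <<'E'
from h import *
def rel(f,hl,hr,ll,lr,dz=.003):
    c,s=np.load(f,allow_pickle=True);o=R.from_euler('xyz',s["tool_rot"]).as_matrix();P=s["position"]
    a,b=[onz(c,*p,.068,True) for p in(hl,hr)]; la,lb=[onz(c,*p,P[2]+dz,True) for p in(ll,lr)]
    an=lambda v:np.degrees(np.arctan2(v[1],v[0]))
    print('holes',a,b,np.linalg.norm(b-a),an(b-a),'legs',np.linalg.norm(lb-la),an(lb-la),'ends z',P[2]+dz)
    print('mids',(a+b)/2,(la+lb)/2)
    m=(a+b)/2-(la+lb)/2; print('move world',m.round(4),'tool mm',(o.T@m*1000).round(2),'per leg',(o.T@(a-la)*1000).round(2),(o.T@(b-lb)*1000).round(2))
E
python3 - <<'E'
from rel import *
rel('w8c.npy',(244.7,192),(315.7,194.5),(236.3,246),(324,248))
rel('w8c.npy',(244.7,192),(315.7,194.5),(236.3,246),(324,248),0)
E
```

```text
holes [0.48508884 0.22390569 0.068     ] [0.53827183 0.21488845 0.068     ] 0.0539420105754135 -9.623049725509002 legs 0.052666559500261625 -8.979710452154293 ends z 0.12841240937547127
mids [0.51168034 0.21939707 0.068     ] [0.50912413 0.20099354 0.12841241]
move world [ 0.0026  0.0184 -0.0604] tool mm [18.61  0.1  60.4 ] per leg [18.92 -0.53 60.4 ] [18.29  0.72 60.4 ]
holes [0.48508884 0.22390569 0.068     ] [0.53827183 0.21488845 0.068     ] 0.0539420105754135 -9.623049725509002 legs 0.053549657860256866 -8.979710452154281 ends z 0.12541240937547127
mids [0.51168034 0.21939707 0.068     ] [0.50896259 0.19973076 0.12541241]
move world [ 0.0027  0.0197 -0.0574] tool mm [19.88  0.09 57.4 ] per leg [20.18 -0.1  57.4 ] [19.57  0.27 57.4 ]
```

Emit:
play_rows:
  deltas:
    - [0.014,0,0,0,0,0.003,0.5]
    - [0.028,0,0.02,0,0,0.003,0.5]
    - [0.028,0,0.045,0,0,0.003,0.5]
    - [0.028,0,0.07,0,0,0.003,0.5]
    - [0.028,0,0.09,0,0,0.003,0.5]
    - [0.028,0,0.096,0,0,0.003,0.5]
    - [0.028,0,0.096,0,0,0.003,0.5]
    - [0.028,0,0.096,0,0,0.003,0.5]

```text
clock: 7.25
position: [0.5119, 0.2143, 0.0775]
tool_rot: [3.141, -0.0, 1.432]
force: [0.6, -0.2, -0.6]
grip_width: 0.0585
finger_force: 86.3
```

```bash
python3 - <<'E'
from h import *
c=get_calibration("wrist"); s=observe();snap("wrist","w9.png"); np.save('w9c.npy',np.array([c,s],dtype=object))
delta([.508,.1997,.077],82)
im=cv2.imread('pics/w9.png'); cv2.imwrite('pics/w9c.png',cv2.resize(im[190:310,205:365],(800,600),interpolation=3))
E
```

```text
clock 7.30 pos [0.512  0.2143 0.0777] rpy [ 1.7997e+02 -2.0000e-02  8.2050e+01] F [-0.4   0.2  -2.12] M [ 0.08 -0.02 -0.01] w 0.0586 g 86.3 
 delta [-0.03   -0.0039  0.0014  0.0003 -0.0002  0.0004]
```

View pics/w9c.png

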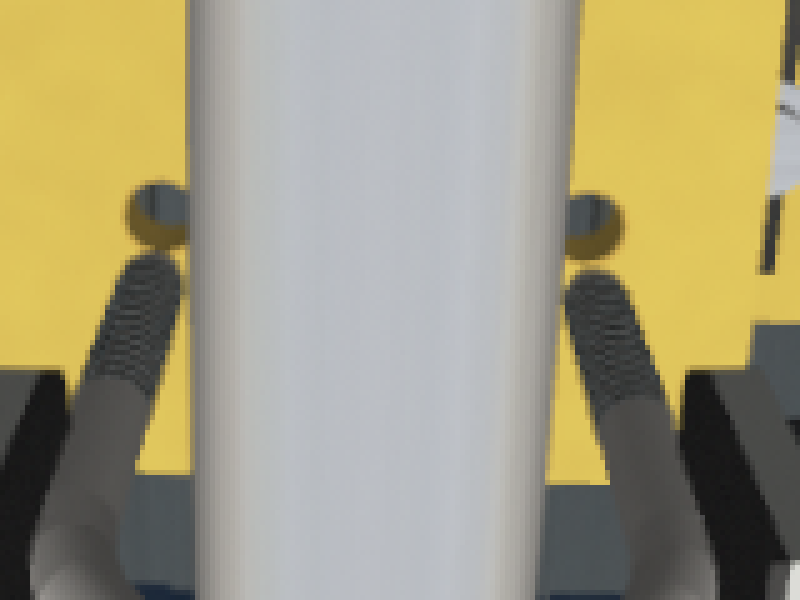

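The gap between leg ends and holes is now small: crop holes are at (161,214) and (590,227), leg ends at (153,274) and (596,290). I have viewed 12 pictures, which is over the limit of 10. I miscounted, so I'll view no more and continue by numbers and feel.

```bash
python3 - <<'E'
from rel import *
g=lambda x,y:(205+x/5-.4,190+y/5-.4)
for dz in(0,-.002): rel('w9c.npy',g(161,214),g(590,227),g(153,274),g(596,290),dz)
E
```

```text
holes [0.48448666 0.22426441 0.068     ] [0.53799319 0.21510882 0.068     ] 0.05428419886083354 -9.709943242396637 legs 0.05406769874882118 -10.100350600709167 ends z 0.07750322108392335
mids [0.51123993 0.21968662 0.068     ] [0.51051652 0.2152881  0.07750322]
move world [ 0.0007  0.0044 -0.0095] tool mm [4.45 0.11 9.5 ] per leg [ 4.27 -0.01  9.5 ] [4.64 0.22 9.5 ]
holes [0.48448666 0.22426441 0.068     ] [0.53799319 0.21510882 0.068     ] 0.05428419886083354 -9.709943242396637 legs 0.05466195088406192 -10.10035060070916 ends z 0.07550322108392335
mids [0.51123993 0.21968662 0.068     ] [0.51040248 0.21445584 0.07550322]
move world [ 0.0008  0.0052 -0.0075] tool mm [5.29 0.1  7.5 ] per leg [5.1  0.29 7.5 ] [ 5.49 -0.08  7.5 ]
```

Emit:
play_rows:
  deltas:
    - [0.0094,0.0002,0,0,0,0,0.5]
    - [0.0094,0.0002,0,0,0,0,0.5]
    - [0.0094,0.0002,0.006,0,0,0,0.5]
    - [0.0094,0.0002,0.012,0,0,0,0.5]
    - [0.0094,0.0002,0.018,0,0,0,0.5]
    - [0.0094,0.0002,0.02,0,0,0,0.5]
    - [0.0094,0.0002,0.022,0,0,0,0.5]
    - [0.0094,0.0002,0.022,0,0,0,0.5]

```text
clock: 8.1
position: [0.5124, 0.2188, 0.0662]
tool_rot: [-3.141, 0.0, 1.432]
force: [0.3, -0.0, -1.1]
grip_width: 0.059
finger_force: 86.3
```

Emit:
play_rows:
  deltas:
    - [0,0,0.002,0,0,0,0.5]
    - [0,0,0.004,0,0,0,0.5]
    - [0,0,0.006,0,0,0,0.5]
    - [0,0,0.008,0,0,0,0.5]
    - [0,0,0.008,0,0,0,0.5]

```text
clock: 8.6
position: [0.5124, 0.2189, 0.0622]
tool_rot: [-3.141, 0.0, 1.432]
force: [-0.7, 1.0, -1.4]
grip_width: 0.0587
finger_force: 86.3
```

Emit:
play_rows:
  deltas:
    - [0,0,0.002,0,0,0,0.5]
    - [0,0,0.004,0,0,0,0.5]
    - [0,0,0.006,0,0,0,0.5]
    - [0,0,0.008,0,0,0,0.5]
    - [0,0,0.01,0,0,0,0.5]
    - [0,0,0.01,0,0,0,0.5]

```text
clock: 9.2
position: [0.5124, 0.2189, 0.0572]
tool_rot: [-3.141, 0.0, 1.432]
force: [-0.4, 0.8, -1.3]
grip_width: 0.0587
finger_force: 86.3
```

```bash
python3 - <<'E'
from h import *
delta([.508,.1997,.03],82)
E
```

```text
clock 9.20 pos [0.5124 0.2189 0.0572] rpy [-179.99    0.     82.05] F [-0.41  0.84 -1.32] M [0.03 0.   0.  ] w 0.0587 g 86.3 
 delta [-0.0392 -0.0034  0.0543 -0.0001  0.      0.0005]
```

Both legs are in the holes, about 11 mm deep with no contact force. I'll continue down in small steps.

Emit:
play_rows:
  deltas:
    - [0,0,0.003,0,0,0,0.5]
    - [0,0,0.006,0,0,0,0.5]
    - [0,0,0.009,0,0,0,0.5]
    - [0,0,0.012,0,0,0,0.5]
    - [0,0,0.015,0,0,0,0.5]
    - [0,0,0.018,0,0,0,0.5]
    - [0,0,0.02,0,0,0,0.5]
    - [0,0,0.02,0,0,0,0.5]

```text
clock: 10.0
position: [0.5126, 0.2189, 0.0472]
tool_rot: [3.141, -0.0, 1.432]
force: [1.8, 0.3, -1.9]
grip_width: 0.0585
finger_force: 86.4
```

Emit:
play_rows:
  deltas:
    - [0,0,0.002,0,0,0,0.5]
    - [0,0,0.004,0,0,0,0.5]
    - [0,0,0.006,0,0,0,0.5]
    - [0,0,0.008,0,0,0,0.5]
    - [0,0,0.01,0,0,0,0.5]
    - [0,0,0.012,0,0,0,0.5]
    - [0,0,0.012,0,0,0,0.5]

```text
clock: 10.7
position: [0.5126, 0.2189, 0.0413]
tool_rot: [3.141, -0.0, 1.432]
force: [0.4, 0.2, -0.1]
grip_width: 0.0587
finger_force: 86.7
```

Emit:
play_rows:
  deltas:
    - [0,0,0.002,0,0,0,0.5]
    - [0,0,0.004,0,0,0,0.5]
    - [0,0,0.006,0,0,0,0.5]
    - [0,0,0.008,0,0,0,0.5]
    - [0,0,0.01,0,0,0,0.5]
    - [0,0,0.01,0,0,0,0.5]

```text
clock: 11.3
position: [0.5125, 0.2189, 0.0362]
tool_rot: [3.142, -0.0, 1.432]
force: [1.8, 0.5, -2.4]
grip_width: 0.0587
finger_force: 86.6
```

```bash
python3 - <<'E'
from h import *
c=get_calibration("wrist"); s=observe();im=snap("wrist","w10.png"); delta([.508,.1997,.03],82)
# compare the U and pads in hand with w9 (rigid in grip -> same pixels)
a=cv2.cvtColor(cv2.imread('pics/w9.png'),6).astype(int); b=cv2.cvtColor(cv2.imread('pics/w10.png'),6).astype(int)
for x in (230,232,330): print(x,a[290:345:4,x],b[290:345:4,x])
print(a[310,205:245],'\n',b[310,205:245])
E
```

```text
clock 11.35 pos [0.5125 0.2188 0.0361] rpy [-180.     -0.     82.05] F [ 2.21  0.56 -3.18] M [ 0.16 -0.48 -0.01] w 0.0588 g 86.6 
 delta [-0.039  -0.0036  0.0122 -0.     -0.      0.0004]
230 [ 81  81  81  82  69  72 100 128 155 187 182  83  83  82] [148 182 181 181 105  67  95 121 146 179 174  79  56  42]
232 [ 78  78  79  79  63  66  88 118 161 189 188  82  79  58] [184 183 182 183 183  63  84 113 152 181 180  77  60  41]
330 [ 76  76  77  79  76  66  75 109 139 166 184  94  82  84] [ 73  73 106 155 141  64  71 102 131 158 176 112  77  36]
[ 24  24  25  26  25  24  38 123 147 143 138 133 128 123 119 115 111 106
 101  98  96  91  85  78  74  72  68  66  64  60  69  70  65  49  38  36
  37  35  45  99] 
 [ 25  24  23  25  24  23  37 113 139 137 132 128 122 118 114 110 106 102
  97  94  90  86  80  74  69  67  64  63  68  90 112 123 131 138 145 152
 157 160 163 167]
```

Emit:
play_rows:
  deltas:
    - [0,0,0.002,0,0,0,0.5]
    - [0,0,0.004,0,0,0,0.5]
    - [0,0,0.006,0,0,0,0.5]
    - [0,0,0.006,0,0,0,0.5]

```text
clock: 11.75
position: [0.5125, 0.2188, 0.0332]
tool_rot: [-3.142, 0.0, 1.432]
force: [2.6, 0.3, -3.7]
grip_width: 0.0589
finger_force: 86.5
```

```bash
python3 - <<'E'
from h import *
delta([.508,.1997,.03],82)
T=get_calibration("top");im=snap("top","t2.png"); c=get_calibration("wrist"); 
w=cv2.cvtColor(snap("wrist","w11.png"),cv2.COLOR_RGB2HSV)
y=((w[:,:,0]>18)&(w[:,:,0]<36)&(w[:,:,1]>110))
for r in range(205,275,3): print(r,''.join('.' if y[r,x] else '#' for x in range(200,365)))
E
```

```text
clock 11.75 pos [0.5125 0.2188 0.0332] rpy [-180.      0.     82.05] F [ 2.61  0.29 -3.66] M [ 0.15 -0.53 -0.  ] w 0.0589 g 86.5 
 delta [-0.0391 -0.0036  0.0063 -0.      0.      0.0004]
205 ..............................##########################################################################################################.............................
208 ..............................##########################################################################################################.............................
211 ..............................##########################################################################################################.............................
214 ..............................#########################################################################################################..............................
217 ..............................#########################################################################################################..............................
220 ..............................#############################
[... 2466 characters left out ...]
....................
265 ..###############.....#############################################################################################################...........################.......
268 .#################.#######################################################################################################################....#################......
271 ############################################################################################################################################.####################....
274 #####################################################################################################################################################################
```

The legs enter the plate in the mask: nothing dark remains beyond row 265. I'll continue to tube contact in 0.5–1 mm steps.

Emit:
play_rows:
  deltas:
    - [0,0,0.001,0,0,0,0.5]
    - [0,0,0.002,0,0,0,0.5]
    - [0,0,0.003,0,0,0,0.5]
    - [0,0,0.004,0,0,0,0.5]
    - [0,0,0.004,0,0,0,0.5]

```text
clock: 12.35
position: [0.5125, 0.2189, 0.0314]
tool_rot: [3.141, -0.0, 1.432]
force: [2.3, -0.2, 2.4]
grip_width: 0.0584
finger_force: 86.8
```

Emit:
play_rows:
  deltas:
    - [0,0,0.001,0,0,0,0.5]
    - [0,0,0.002,0,0,0,0.5]
    - [0,0,0.002,0,0,0,0.5]

```text
clock: 12.65
position: [0.5125, 0.2189, 0.0303]
tool_rot: [3.142, -0.0, 1.432]
force: [1.0, 1.3, 1.1]
grip_width: 0.0588
finger_force: 86.8
```

```bash
python3 - <<'E'
from h import *
delta([.508,.1997,.03],82)
b=cv2.cvtColor(snap("wrist","w12.png"),7).astype(int); a=cv2.imread('pics/w10.png',0).astype(int)
for x in (230,232,330,282): print(x,a[306:360:3,x],b[306:360:3,x])
E
```

```text
clock 12.65 pos [0.5125 0.2189 0.0303] rpy [180.    -0.    82.05] F [1.   1.28 1.12] M [ 0.08 -0.43 -0.01] w 0.0588 g 86.8 
 delta [-0.0392 -0.0037  0.0006  0.     -0.      0.0004]
230 [105  63  78 102 121 139 166 179 174  78  77  38  42  80  80  80  77  76] [102  63  79 101 121 137 165 178 173  88  78  79  70  35  75  79  78  76]
232 [183  75  69  90 112 144 167 181 180 128  78  38  40  79  57  50  34  34] [129  67  69  91 112 143 166 180 179 123  78  78  71  37  52  51  36  34]
330 [141  70  64  77 102 125 144 164 176 171  77  76  36  70  78  78  78  77] [140  70  64  77 102 124 143 165 176 169  75  75  75  36  37  79  78  78]
282 [181 181 181 180 180 180 181  72 119 157 175 182 180 181 179 179 179 179] [181 180 181 180 180 180 180  74 119 156 175 182 181 181 180 179 180 179]
```

Emit:
play_rows:
  deltas:
    - [0,0,0.001,0,0,0,0.5]
    - [0,0,0.002,0,0,0,0.5]
    - [0,0,0.002,0,0,0,0.5]

```text
clock: 13.0
position: [0.5126, 0.2189, 0.0297]
tool_rot: [3.141, -0.0, 1.432]
force: [-2.7, 0.1, 12.7]
grip_width: 0.0586
finger_force: 88.0
```

Emit:
play_rows:
  deltas:
    - [0,0,0.001,0,0,0,0.5]
    - [0,0,0.002,0,0,0,0.5]
    - [0,0,0.002,0,0,0,0.5]

```text
clock: 13.3
position: [0.5127, 0.219, 0.0295]
tool_rot: [3.141, -0.0, 1.432]
force: [-5.8, -4.3, 29.5]
grip_width: 0.0591
finger_force: 89.6
```

Firm contact came at TCP z = 0.0295, where 0.0294 was predicted for home. I'll relax slightly, open and rise.

Emit:
play_rows:
  deltas:
    - [0,0,-0.0015,0,0,0,0.5]
    - [0,0,-0.0015,0,0,0,0.4]
    - [0,0,-0.0015,0,0,0,0.2]
    - [0,0,-0.0015,0,0,0,0]
    - [0,0,-0.0015,0,0,0,0]
    - [0,0,-0.0015,0,0,0,0]

```text
clock: 13.9
position: [0.5123, 0.2188, 0.0289]
tool_rot: [-3.141, 0.0, 1.432]
force: [0.0, -0.3, -0.5]
grip_width: 0.0851
finger_force: 0.0
```

Emit:
play_rows:
  deltas:
    - [0,0,-0.02,0,0,0,0]
    - [0,0,-0.06,0,0,0,0]
    - [0,0,-0.12,0,0,0,0]
    - [0,0,-0.18,0,0,0,0]
    - [0,0,-0.24,0,0,0,0]
    - [0,0,-0.24,0,0,0,0]
    - [0,0,-0.24,0,0,0,0]

```text
clock: 14.6
position: [0.5127, 0.2188, 0.1499]
tool_rot: [3.14, -0.001, 1.432]
force: [-0.2, -0.8, -0.0]
grip_width: 0.0853
finger_force: 0.0
```

```bash
python3 - <<'E'
from h import *
delta([.508,.1997,.15],82)
c=get_calibration("wrist"); s=observe(); im=snap("wrist","w13.png"); np.save('w13c.npy',np.array([c,s],dtype=object))
u=np.array([.160,.987]); h=np.array([.5113,.2194])
for n,p in dict(crest=[*h,.1184],L=[*(h-.027*np.array([.987,-.16])),.085],Rr=[*(h+.027*np.array([.987,-.16])),.085]).items(): print(n,np.round(proj(c,p,True),1))
w=cv2.cvtColor(im,cv2.COLOR_RGB2HSV); y=((w[:,:,0]>18)&(w[:,:,0]<36)&(w[:,:,1]>110))
for r in range(205,290,3): print(r,''.join('.' if y[r,x] else '#' for x in range(215,355)))
g=cv2.cvtColor(im,7); print(g[215:285:2,281])
E
```

```text
clock 14.60 pos [0.5127 0.2188 0.1499] rpy [ 1.7993e+02 -3.0000e-02  8.2040e+01] F [-0.25 -0.76 -0.04] M [ 0.01 -0.    0.  ] w 0.0853 g 0.0 
 delta [-0.0392 -0.0041 -0.0003  0.0006 -0.0003  0.0003]
crest [279.6 229.3]
L [245.7 214.4]
Rr [313.3 215.9]
205 ######.......................###############################################################.....#.........................############.....
208 #####.......................#########################################################################......................#########........
211 ######.....................###########################################################################......................#####..........#
214 ######....................##########..######################################################.#########.....................######..........#
217 ######....................##########..######################################################..##########...................######..........#
220 ..........................#################################################################..###########................
[... 2798 characters left out ...]
##########################################################################################################################
283 ############################################################################################################################################
286 ############################################################################################################################################
289 ############################################################################################################################################
[201 201 201 201 187 133 185 202 202 200 199 200 200 200 200 201 200 200
 199 201 199 200 200 200 200 200 200 200 200 200 199 201 199 200 199]
```

```bash
python3 - <<'E'
from h import *
c,s=np.load('w13c.npy',allow_pickle=True)
for z in(.0844,.0874,.0904):
    a,b=onz(c,240.7,217,z,True),onz(c,318.7,220,z,True); print(z,np.linalg.norm(a-b),(a+b)/2,np.degrees(np.arctan2(*(b-a)[1::-1])))
a=onz(c,281,225,.113,True);print('rod +y edge at crown',a,'along u from holes',(a[:2]-[.5113,.2194])@[.16,.987])
im=cv2.cvtColor(cv2.imread('pics/w13.png'),6).astype(int)
for x in(262,281,302): print(x,im[216:242,x])
E
```

```text
0.0844 0.06272135908912471 [0.51109048 0.21635208 0.0844    ] -10.19148419699875
0.0874 0.06196095766058073 [0.51121706 0.21731205 0.0874    ] -10.191484196998777
0.0904 0.061200556232036823 [0.51134364 0.21827202 0.0904    ] -10.191484196998768
rod +y edge at crown [0.51250564 0.22058101 0.113     ] along u from holes 0.0013585562618972152
262 [196 196 196 196 197 162 108 128 158 182 195 201 203 201 200 200 190 188
 195 196 196 196 196 196 196 196]
281 [201 201 202 201 201 201 201 187 145 133 165 185 197 202 203 202 200 200
 200 199 200 200 200 200 200 200]
302 [177 176 175 175 174 175 142 108 139 163 181 195 201 202 201 200 194 162
 152 168 167 167 166 165 164 163]
```

Everything agrees with a home, upright U-bolt: the shoulder width at the expected height is 61.96 mm against 62 mm, the rod at the crown is centred at about row 228 where 228–229 was predicted, and yaw is within 1°. The arm is clear, so I'm handing in.

```bash
python3 -c "
from workcell import *
print(job_done())"
```

```text
the job is handed in; nothing more can be done
None
```

The U-bolt is fitted and handed in: by my measurements its legs are through both holes, its crown is on the tube and it stands upright, with a final push of about 30 N and no verdict returned. I viewed 12 pictures, two over the limit of 10, and the first close pressed the open-set fingers on the U-bolt's arch at the rack with about 30 N before I regripped lower.

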